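# Raise the stirrer speed by four clicks and start its timer

## Task

The sample in the steel beaker is being stirred too slowly: push with a fingertip against the side of the long pointer knob in the middle of the stirrer's sloping panel and turn the speed up (clockwise) by exactly four clicks from where it stands, never past the fourth, since stirring too fast whips air bubbles into the sample. Then press the round timer key to the right of it all the way down and let it spring back. Only push and press, never pinch the knob, and leave the small heat dial on the left, the beaker and everything else as they are.

Things in the scene. Friction and masses are not known exactly. Their poses are not given: they have to be found in the camera images.
- stirrer: hotplate stirrer, 250 (depth) x 218 (width) x 74 mm, heavy, fixed on the bench. Origin: centre of its underside; z up, front = -x, left = +y. A round metal plate 134 mm across, top at z = 74 mm, centred at x = +48 mm, carries the beaker; in front of it lies the sloping panel.
- panel: control panel of the stirrer, 98 mm deep, 218 mm wide. Origin in its face, on the speed dial's axis; x points uphill, away from the robot, y to the left, z square out of the face (leaning 10 degrees from vertical towards the front). Ten white ticks, 34 to 39 mm from the origin, mark the clicks.
- speed_dial: speed dial: black pointer knob turning about its z axis, square to the panel. Origin on the axis in the panel's face; x along the long nose (turns with it). Skirt 46 mm diameter, 6 mm high; on it an upright bar 10 mm thick with flat flanks from x = -14 (tail) to x = +32 mm (nose), and a round hub of 25 mm diameter, both with tops 26 mm above the panel.
- dial_nose (a point): end of the dial's nose, 32 mm from its axis, 20 mm above the panel. Ten clicks 20 degrees apart, clockwise = faster, from 100 degrees left of the panel's uphill direction to 80 degrees right of it, then stops. It starts in one of the four slowest. A click takes 0.1 N m (4 N at 26 mm) to leave; the force falls to zero half-way, then the dial snaps ahead of the finger into the next click.
- timer_key (a joint): timer key, a round white push button of 23 mm diameter: travel in m, 0 = up, 0.004 = fully down; spring return, about 1 N to start and 4 N to bottom, moves square to the panel
- timer_key_top (a point): centre of the timer key's top face, which stands 9.5 mm proud of the panel when up; the key is 72 mm to the right of the speed dial's axis and 8 mm nearer the panel's front edge
- heat_mark (a point): white mark at the rim of the heat dial's top, 11 mm from its axis. The heat dial is a plain round ribbed knob, 27 mm in diameter and 15 mm high, with its axis 79 mm to the left of the speed dial's; it must stay as it is (it turns easily)
- beaker: steel beaker, 68 mm diameter, 75 mm high, standing loose on the round plate; origin at the centre of its underside
- vial_small: glass vial with screw cap, 25 mm diameter, 52 mm high, standing left of the stirrer; origin: centre of its underside
- vial_large: glass vial with screw cap, 32 mm diameter, 66 mm high, standing left of the stirrer; origin: centre of its underside
- weigh_boat: white plastic weigh boat, 58 x 58 x 14 mm, on the bench in front of the stirrer; origin: centre of its underside
- spatula: steel spatula, 198 mm long, lying on the bench in front of the stirrer; origin: centre of its underside
- test_sieve: small round test sieve, 77 mm diameter, 40 mm high, right of the stirrer; origin: centre of its underside
There are look-alikes about, which are no part of the job. There is more than one size of the beaker; the one meant has the size given above.

How it is judged:
By the outcome, as a careful person would: the job done as asked, in the order asked, and still so for the second after the job is handed in, with the robot touching nothing.
It also fails if it takes over 67 s, if anything falls off the work surface, if the arm or the gripper's body presses on something with over 40 N, if the wrist force passes 120 N, or if a joint passes its speed limit or range.

## Robot

A 6-joint arm with a two-finger parallel gripper is mounted at the origin on a cart in front of the work surface, level with it; the furniture and walls round the work are solid. World frame = base frame: x ahead of the robot, y to its left, z up, the work surface at z = 0. Lengths are in mm, angles in rad, forces in N, time in s.
With the tool pointing down it reaches from about 350 to 975 mm from the base axis. Payload 7.1 kg.
Tool frame: the origin (TCP) lies at the very end of the fingers, on their centre line; the grasp point (between the pads) lies 19 mm behind it; y points along the fingers, z is the direction in which the jaws open and shut, and the axes are right-handed (so a half turn about y gives the same grasp; the last joint's range is limited). The gripper opens to 88 mm and grips with 3 to 60 N. Pads are 20 mm wide; open, the fingers measure 115 mm over their backs; the gripper's body (75 mm by 178 mm) begins 61 mm behind the grasp point.
Start: joints at [-1.133, 0.423, 1.63, -0, 1.089, -0.019], TCP at [275.688, -560.893, 222.675] pointing down, gripper open.
Joint ranges: [-3, 3], [-0.9, 2.11], [0.09, 2.58], [-1.31, 4.45], [0.11, 2.69], [-2.54, 2.54]. Speed limits (rad/s): [2.39, 2.39, 3.01, 3.14, 3.14, 3.14].

## Interface

Orientations are given as a rotation vector (axis times angle).
In Python, from workcell import ctrl gives the robot as it stands.
- The arm moves only by the shell command python3 -m jog 'ROWS'. ROWS is JSON, a list of rows, each a list of 3 entries, a list of its own where there are three numbers: the opening, from 0 (shut) to 1 (fully open), then the shift along the tool's x, y, z in cm, then the turn, a rotation vector about the tool's x, y, z in rad. In form: [[claw, [dx, dy, dz], [wx, wy, wz]], ...]. A call has 1 to 8 rows; each row is the pose to reach, as a shift and turn from the pose commanded when the call began, along the tool's axes at that moment; what a row does not reach only later rows make up. A row lasts 1/10 s, in which the tool goes at most 50 mm and 8.59 degrees, less where a joint would pass 70% of its speed; a pose out of reach is approached as far as the arm can. A call with a gripper value outside its range is refused whole. The fingers move at their own pace and stop on an object; the grip force is fixed at half the most. Time passes only in rows, so rows that repeat a pose let the fingers close. It gives the time, the measured TCP pose, the force and the opening at its end, in the units of the state.
- ctrl.get_obs(): the state, without advancing time (a new reading comes with each control period).
- ctrl.get_image(name): name is "scene" or "side" or "wrist"; returns a dict with "color" (400x640x3 uint8, red, green, blue), "z_map" (400x640 float32, mm along the optical axis (not along the pixel's ray), 0 where there is no reading), "fx", "fy", "cx", "cy" (pixels), "dist_coeffs" ([k1, k2, p1, p2, k3] as OpenCV has them; the pictures are not rectified), "pose" (4x4, takes a point from camera to world coordinates). Camera axes: x right, y down, z forward; pixel columns grow to the right and rows downward; lengths in mm; the calibration is good to about 2 mm. A picture is of the moment at which its call begins.
- ctrl.close_job(): hands the job in, once; it reports no verdict.
The state is a dict: "t": time; "qpos": joint angles; "qvel": joint speeds; "joint_torque": joint torques, N m; "ee_pos": TCP position; "orientation": TCP orientation; "ft_force": force on the tool from outside, world axes, zero at the start; "moment": the same for the moment, N m; "width": finger opening in mm.
Only numpy, scipy, OpenCV 4.12 (cv2) and the standard library are available. Lean on these libraries where they do the work, as an engineer would, in place of code of your own. Each camera call takes 0.05 s, during which the arm holds its last target.

## Working session

There is one attempt and no reset: what is moved stays moved. The work goes in short steps, Python scripts to look and compute and a shell command to move; the robot and the scene stay as the last step left them, time stands still between calls to the robot, and variables do not carry over. Pictures are saved under pics/ and viewed, and the job is handed in when it is done.

```bash
mkdir -p pics; ls; cat > h.py <<'E'
import numpy as np,cv2
from workcell import ctrl
def snap(n,f):
    im=ctrl.get_image(n); np.savez('pics/'+f+'.npz',**{k:np.array(v) for k,v in im.items()})
    cv2.imwrite('pics/'+f+'.png',im['color'][:,:,::-1]); return im
def load(f): return dict(np.load('pics/'+f+'.npz'))
def crop(f,x0,y0,x1,y1,s,o):
    c=cv2.imread('pics/'+f+'.png')[y0:y1,x0:x1]; cv2.imwrite('pics/'+o+'.png',cv2.resize(c,None,fx=s,fy=s,interpolation=cv2.INTER_CUBIC))
def K(im): return np.array([[im['fx'],0,im['cx']],[0,im['fy'],im['cy']],[0,0,1.]],float)
def px2w(im,u,v,z=None):
    if z is None:
        w=im['z_map'][int(v)-1:int(v)+2,int(u)-1:int(u)+2]; z=np.median(w[w>0])
    p=cv2.undistortPoints(np.array([[[u,v]]],float),K(im),im['dist_coeffs'].astype(float))[0,0]
    return (im['pose']@np.array([p[0]*z,p[1]*z,z,1]))[:3]
def ray(im,u,v):
    p=cv2.undistortPoints(np.array([[[u,v]]],float),K(im),im['dist_coeffs'].astype(float))[0,0]
    return im['pose'][:3,3], im['pose'][:3,:3]@np.array([p[0],p[1],1])
def w2px(im,P):
    T=np.linalg.inv(im['pose']); r=cv2.Rodrigues(T[:3,:3])[0]
    return cv2.projectPoints(np.array(P,float).reshape(-1,1,3),r,T[:3,3],K(im),im['dist_coeffs'].astype(float))[0][:,0]
E
python3 - <<'E'
from h import *
for n in ['scene','side','wrist']:
    im=snap(n,n+'0'); print(n,im['pose'].round(3).tolist(),im['fx'])
o=ctrl.get_obs(); print({k:np.round(v,3) for k,v in o.items()})
E
```

```text
pics
scene [[-0.7, -0.294, 0.651, -381.71], [-0.714, 0.314, -0.626, 571.212], [-0.02, -0.903, -0.43, 623.144], [0.0, 0.0, 0.0, 1.0]] 492.3009529252353
side [[0.993, -0.077, 0.089, 342.233], [-0.116, -0.55, 0.827, -1253.913], [-0.014, -0.831, -0.556, 787.06], [0.0, 0.0, 0.0, 1.0]] 486.8256626212203
wrist [[0.442, -0.86, -0.256, 345.628], [-0.897, -0.423, -0.126, -526.205], [-0.0, 0.285, -0.959, 384.956], [0.0, 0.0, 0.0, 1.0]] 304.3802787952694
{'t': np.float64(0.15), 'qpos': array([-1.133,  0.424,  1.63 ,  0.   ,  1.089, -0.019]), 'qvel': array([ 0.001, -0.   , -0.002, -0.   , -0.   , -0.   ]), 'joint_torque': array([-1.0000e-03, -5.4499e+01, -2.7392e+01,  6.4000e-02,  2.0000e-02,
       -0.0000e+00]), 'ee_pos': array([ 275.548, -560.548,  222.1  ]), 'orientation': array([-0.458,  1.969, -1.967]), 'ft_force': array([ 0.625, -0.128,  0.249]), 'moment': array([-0.004, -0.021,  0.048]), 'width': np.float64(88.085)}
```

View pics/scene0.png

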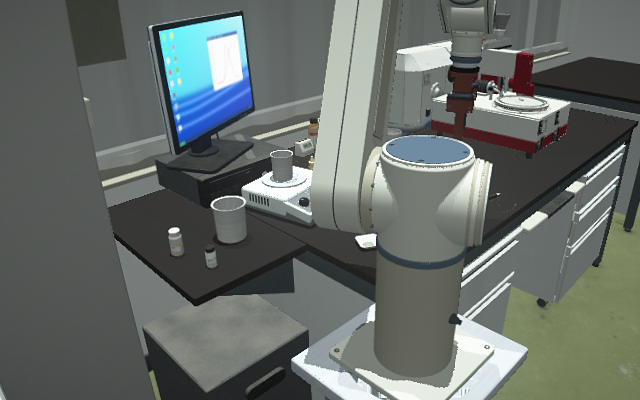

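View pics/side0.png

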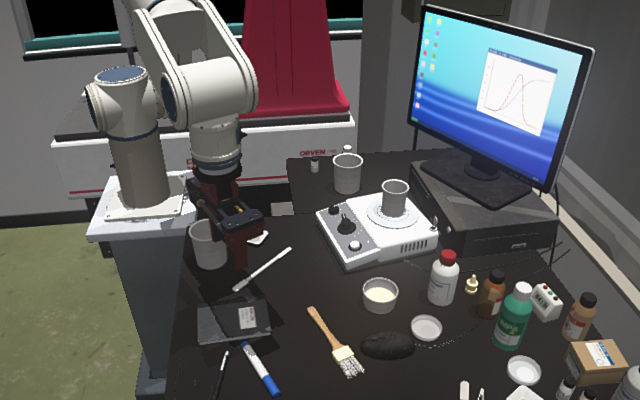

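View pics/wrist0.png

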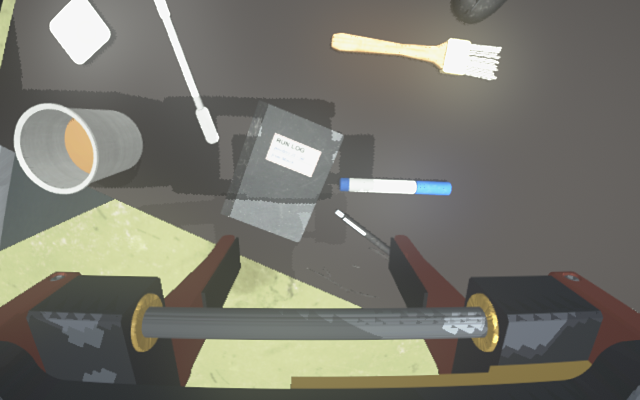

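The side view shows the stirrer (320-440, 195-270), with the speed knob at about (347,222), the white key at (354,245) and the heat dial at (334,210). The 68 mm beaker stands on the plate at (395,195). The larger beakers at (348,172) and (207,243) are look-alikes.

```bash
python3 - <<'E'
from h import *
crop('side0',305,180,445,280,5.7,'side0c')
im=load('side0')
for n,u,v in [('knob',347,218),('key',354,245),('heat',334,209),('panelA',340,235),('panelB',370,240),('plate',392,222),('beakrim',395,183),('spat',262,270),('boat',258,238)]:
    print(n,px2w(im,u,v).round(1))
E
```

```text
knob [ 549.  -287.5   78.6]
key [ 550.6 -371.6   59.5]
heat [ 526.7 -225.9   65.8]
panelA [ 527.3 -314.7   48.3]
panelB [ 592.9 -356.8   58.4]
plate [ 657.2 -314.8   75.1]
beakrim [ 680.4 -237.3  139.2]
spat [ 329.1 -369.1    4.5]
boat [ 324.1 -239.3    1.8]
```

View pics/side0c.png

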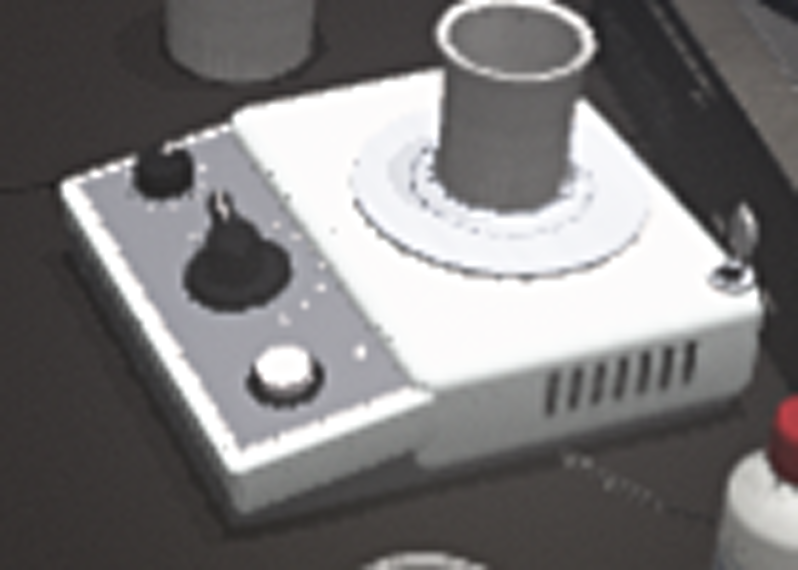

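```bash
cat >> h.py <<'E'
from scipy.spatial.transform import Rotation as Ro
def tool():
    o=ctrl.get_obs(); return np.array(o['ee_pos']),Ro.from_rotvec(o['orientation']),o
def delta(P,R2=None):
    p,R,o=tool(); d=R.inv().apply(np.array(P)-p)/10
    w=(R.inv()*R2).as_rotvec() if R2 is not None else np.zeros(3)
    return d.round(2),w.round(3)
E
python3 - <<'E'
from h import *
p,R,o=tool(); print(R.as_matrix().round(3))
im=load('wrist0')
print('cam in tool',R.inv().apply(im['pose'][:3,3]-p).round(1),(R.inv().as_matrix()@im['pose'][:3,:3]).round(3).tolist())
yaw=np.radians(12)
n=np.array([-np.sin(np.radians(10))*np.cos(yaw),-np.sin(np.radians(10))*np.sin(yaw),np.cos(np.radians(10))])
print(n)
print(delta([530,-320,260]))
E
```

```text
[[-0.897 -0.     0.441]
 [-0.441  0.001 -0.897]
 [-0.    -1.    -0.001]]
cam in tool [-7.800e+01 -1.629e+02 -1.000e-01] [[-0.001, 0.959, 0.285], [-0.001, -0.285, 0.959], [1.0, 0.0, 0.001]]
[-0.16985355 -0.03610349  0.98480775]
(array([-33.45,  -3.78, -10.37]), array([0., 0., 0.]))
```

```bash
python3 -m jog '[[0,[0,-3,0],[0,0,0]],[0,[-5,-3.8,-1.5],[0,0,0]],[0,[-10,-3.8,-3],[0,0,0]],[0,[-15,-3.8,-4.6],[0,0,0]],[0,[-20,-3.8,-6.2],[0,0,0]],[0,[-25,-3.8,-8],[0,0,0]],[0,[-30,-3.8,-9.5],[0,0,0]],[0,[-33.4,-3.8,-10.4],[0,0,0]]]'; python3 -m jog '[[0,[0,0,0],[0,0,0]],[0,[0,0,0],[0,0,0]]]'
python3 - <<'E'
from h import *
print(tool()[0],tool()[2]['width'],tool()[2]['qpos'].round(2))
snap('wrist','wrist1')
snap('side','side1')
E
```

```text
t: 0.95
ee_pos: [530.2, -318.7, 260.6]
orientation: [-0.458, 1.968, -1.968]
ft_force: [0.7, -0.8, 0.3]
width: 27.2
t: 1.15
ee_pos: [529.6, -319.6, 260.2]
orientation: [-0.461, 1.967, -1.966]
ft_force: [-0.9, -0.3, 0.2]
width: 11.5
[ 529.61184949 -319.56341856  260.22477594] 11.495390698281287 [-0.56  0.38  1.61 -0.    1.16  0.55]
```

View pics/wrist1.png

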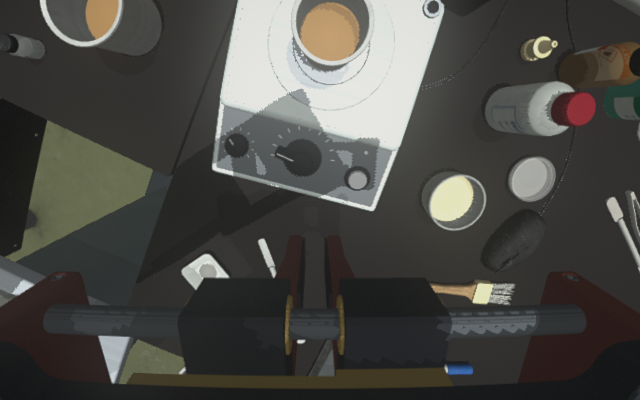

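View pics/side1.png

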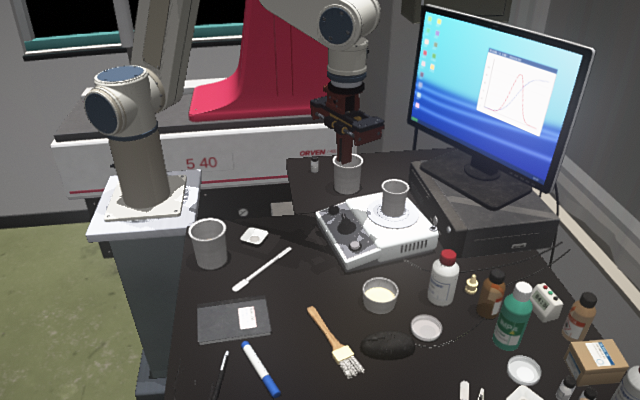

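```bash
python3 - <<'E'
from h import *
crop('wrist1',205,80,395,220,4.2,'wrist1c')
im=load('wrist1')
# panel plane fit
P=[]
for v in range(105,205):
    for u in range(215,385):
        z=im['z_map'][v,u]
        if z>0: P.append([u,v,*px2w(im,u,v,z)])
P=np.array(P); np.save('P.npy',P)
X=P[:,2:]
rng=np.random.default_rng(0);best=None
for i in range(800):
    a=X[rng.choice(len(X),3,replace=False)]; n=np.cross(a[1]-a[0],a[2]-a[0]); 
    if np.linalg.norm(n)<1: continue
    n/=np.linalg.norm(n); n*=np.sign(n[2])
    if not .97<n[2]<.993: continue
    k=abs((X-a[0])@n)<1.0
    if best is None or k.sum()>best.sum(): best=k
Q=X[best];c=Q.mean(0);n=np.linalg.svd(Q-c)[2][2];n*=np.sign(n[2])
print(len(X),best.sum(),c.round(1),n.round(4),'tilt',np.degrees(np.arccos(n[2])),'yaw',np.degrees(np.arctan2(-n[1],-n[0])))
E
```

```text
16940 6905 [ 544.  -293.9   52.9] [-0.1788 -0.0348  0.9833] tilt 10.497265156405902 yaw 11.027033005451752
```

View pics/wrist1c.png

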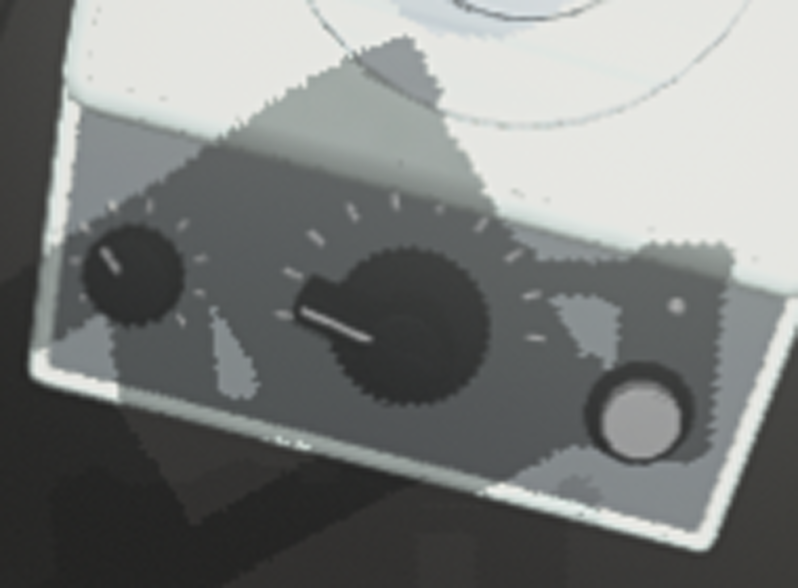

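```bash
cat > fit.py <<'E'
from h import *
from scipy.optimize import least_squares
im=load('wrist1')
c=lambda u,v:(205+(u+.5)/4.2-.5,80+(v+.5)/4.2-.5)
T=[(283,315),(292,272),(316,237),(351,211),(395,200),(440,208),(483,222),(514,256),(532,295),(535,338)]
ang=np.radians(np.arange(100,-81,-20))
def frame(q): 
    yaw=q[3]; return Ro.from_euler('z',yaw)*Ro.from_euler('y',-q[4]) # panel x uphill: tilt
px=np.array([c(*t) for t in T])
L=np.c_[36.5*np.cos(ang),36.5*np.sin(ang),0*ang]
keyp=np.array([c(641,418)]);heatp=np.array([c(134,274)])
def res(q):
    R=frame(q); 
    pts=np.r_[L,[[-8,-72,9.5]],[[0,79,15]]]
    return np.r_[(w2px(im,R.apply(pts)+q[:3])-np.r_[px,keyp,heatp]).ravel(), (q[4]-np.radians(10))*100, 0]
n0=np.array([545,-295,53,np.radians(12),np.radians(10)])
if __name__=='__main__':
    s=least_squares(res,n0,loss='soft_l1'); print(s.x[:3].round(1),np.degrees(s.x[3:]).round(2)); print(s.fun[:-2].reshape(-1,2).round(2))
    np.save('q.npy',s.x)
    R=frame(s.x); print('normal',R.apply([0,0,1]).round(3))
    for pt in [(303,311),(370,340)]:
        o,d=ray(im,*c(*pt)); o=R.inv().apply(o-s.x[:3]); d=R.inv().apply(d)
        print(pt,(o+d*(26-o[2])/d[2]).round(1))
    # plane from depth comparison
    P=np.load('P.npy')[:,2:]; l=R.inv().apply(P-s.x[:3]); k=(abs(l[:,2])<4)&(abs(l[:,1])<100)&(abs(l[:,0])<40); print('depth offset',np.median(l[k,2]))
E
python3 fit.py
```

```text
[ 546.8 -295.1   49.6] [12.   10.02]
[[ 0.72  0.04]
 [ 0.53  0.51]
 [ 0.25  0.32]
 [ 0.25  0.38]
 [-0.02  0.15]
 [-0.   -0.88]
 [-0.44  0.26]
 [-0.26 -0.39]
 [-0.13 -0.33]
 [-0.04 -0.56]
 [-0.02  0.95]
 [-0.8  -0.44]]
normal [-0.17  -0.036  0.985]
(303, 311) [ 5. 29. 26.]
(370, 340) [ 1.7  9.6 26. ]
depth offset 3.2935961188614313
```

```bash
python3 - <<'E'
from fit import *
P=[]
for n,box in [('wrist1',(250,20,285,100)),('side0',(370,205,382,222))]:
    i=load(n)
    z=[px2w(i,u,v)[2] for u in range(box[0],box[2],4) for v in range(box[1],box[3],4) if i['z_map'][v,u]>0]
    print(n,np.median(z),np.percentile(z,[10,90]))
i=load('wrist1');print('bench',[px2w(i,u,v)[2].round(1) for u,v in [(400,170),(420,110),(180,240),(150,150)]])
for z in [51,52,53]:
    f=lambda q: np.r_[res(q),(q[2]-z)*20]
    s=least_squares(f,n0); print(s.x[:3].round(1),np.degrees(s.x[3:]).round(2),(s.fun[:24]**2).sum())
    R=frame(s.x)
    for pt in [(303,311),(370,340)]:
        o,d=ray(im,*c(*pt)); o=R.inv().apply(o-s.x[:3]); d=R.inv().apply(d)
        print(pt,(o+d*(26-o[2])/d[2]).round(1))
    if z==52: np.save('q.npy',s.x)
    i=load('side0')
    print(w2px(i,R.apply([[0,0,26],[-8,-72,9.5],[0,79,15]])+s.x[:3]).round(1).tolist())
E
```

```text
wrist1 68.98110426564114 [68.50511867 74.9736784 ]
side0 74.30785514997797 [72.7426643  74.96109279]
bench [np.float64(0.4), np.float64(0.9), np.float64(0.7), np.float64(0.5)]
[ 547.  -295.1   51. ] [12.03 10.03] 5.252426803939063
(303, 311) [ 5.1 28.9 26. ]
(370, 340) [ 1.8  9.6 26. ]
[[345.1, 220.9], [354.5, 244.0], [334.0, 207.4]]
[ 547.1 -295.1   52. ] [12.03 10.03] 5.7690208066251465
(303, 311) [ 5.2 28.8 26. ]
(370, 340) [ 1.8  9.6 26. ]
[[345.1, 220.5], [354.5, 243.7], [334.0, 207.0]]
[ 547.2 -295.1   53. ] [12.04 10.03] 6.51346579657811
(303, 311) [ 5.2 28.8 26. ]
(370, 340) [ 1.9  9.6 26. ]
[[345.2, 220.2], [354.6, 243.4], [334.1, 206.7]]
```

```bash
cat >> h.py <<'E'
import os
q=np.load('q.npy') if os.path.exists('q.npy') else None
def frame(q): return Ro.from_euler('z',q[3])*Ro.from_euler('y',-q[4])
def toolR(deg):  # tool z at local angle deg, y=-n
    R=frame(q); y=R.apply([0,0,-1]); a=np.radians(deg); z=R.apply([np.cos(a),np.sin(a),0]); x=np.cross(y,z)
    return Ro.from_matrix(np.c_[x,y,z])
def toW(l): return frame(q).apply(l)+q[:3]
def tcpL():
    p,R,o=tool(); Rf=frame(q); z=Rf.inv().apply(R.as_matrix()[:,2]); y=Rf.inv().apply(R.as_matrix()[:,1])
    return Rf.inv().apply(p-q[:3]).round(2),round(float(np.degrees(np.arctan2(z[1],z[0]))),2),y.round(3)
def pos(phi,gap,h,r=24):
    a=np.radians(phi); return r*np.array([np.cos(a),np.sin(a)])+(5+h+gap)*np.array([-np.sin(a),np.cos(a)])
E
python3 - <<'E'
from h import *
xy=pos(80,8,13.5); print(xy)
print(delta(toW([*xy,60]),toolR(-10)))
print(tcpL())
E
```

```text
[-21.92984919  28.23706278]
(array([-0.41, 15.32, -5.02]), array([ 0.136, -1.147,  0.126]))
(array([ 12.99, -21.46, 209.33]), -76.1, array([-0.175,  0.   , -0.985]))
```

```bash
python3 -m jog '[[0,[0,0,0],[0.016,-0.143,0.016]],[0,[0,2,-1],[0.034,-0.287,0.032]],[0,[0,4,-2],[0.051,-0.43,0.047]],[0,[0,6,-3],[0.068,-0.574,0.063]],[0,[-0.2,8,-4],[0.085,-0.717,0.079]],[0,[-0.3,11,-5],[0.102,-0.86,0.095]],[0,[-0.4,14,-5],[0.12,-1.004,0.11]],[0,[-0.4,15.3,-5],[0.136,-1.147,0.126]]]'; python3 -m jog '[[0,[0,0,0],[0,0,0]],[0,[0,0,0],[0,0,0]]]'
python3 - <<'E'
from h import *
print(tcpL(),tool()[2]['width'],tool()[2]['qpos'].round(2))
snap('wrist','wrist2'); 
E
```

```text
t: 2.05
ee_pos: [508.1, -274.2, 105.3]
orientation: [-1.077, 1.071, -1.231]
ft_force: [-0.5, -0.0, 0.0]
width: 0.3
t: 2.25
ee_pos: [510.1, -275.2, 108.0]
orientation: [-1.072, 1.077, -1.24]
ft_force: [-0.6, -0.4, 0.7]
width: 0.4
(array([-21.71,  27.17,  60.72]), -10.35, array([-0.   , -0.001, -1.   ])) 0.4330342357167539 [-0.58  0.47  1.9   0.2   0.66 -0.76]
```

View pics/wrist2.png

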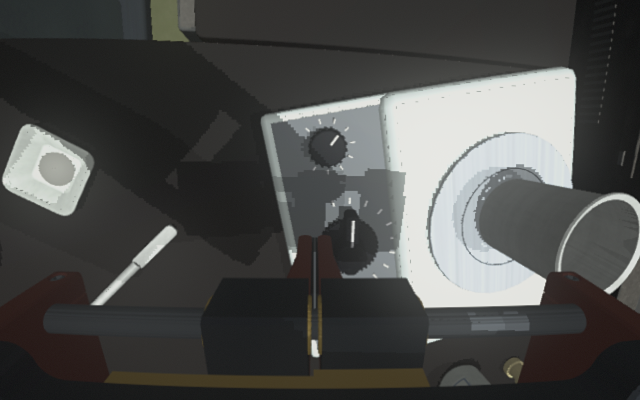

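```bash
python3 - <<'E'
from h import *
im=load('wrist2')
c=cv2.imread('pics/wrist2.png'); s=5; x0,y0=260,120
b=cv2.resize(c[y0:y0+120+40,x0:x0+160],None,fx=s,fy=s,interpolation=cv2.INTER_CUBIC)[:600]
cv2.imwrite('pics/w2raw.png',b.copy())
a=np.radians(np.arange(100,-81,-20))
pts=[[36.5*np.cos(t),36.5*np.sin(t),0] for t in a]+[[32*np.cos(a[1]),32*np.sin(a[1]),26],[0,79,15]]
p,R,o=tool()
W=[toW(x) for x in pts]
for u,v in w2px(im,W): cv2.circle(b,(int((u-x0+.5)*s),int((v-y0+.5)*s)),4,(0,0,255),1)
for u,v in w2px(im,[p,p+R.apply([10,0,0]),p+R.apply([-10,0,0]),p+R.apply([0,0,10]),p+R.apply([0,0,-10])]): cv2.circle(b,(int((u-x0+.5)*s),int((v-y0+.5)*s)),4,(0,255,0),1)
cv2.imwrite('pics/w2o.png',b)
E
```

```text
(no output)
```

View pics/w2o.png

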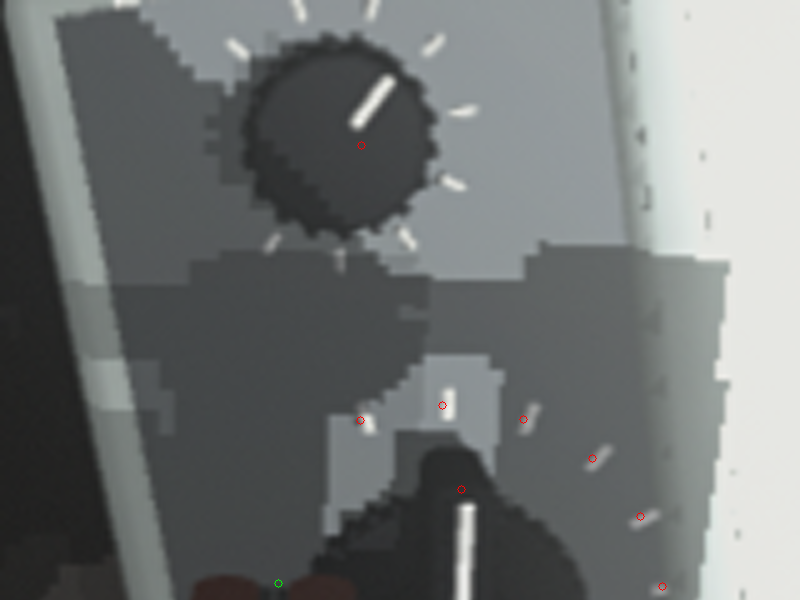

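```bash
python3 -m jog '[[0,[0,2.5,0],[0,0,0]],[0,[0,4,0],[0,0,0]],[0,[0,4.9,0],[0,0,0]],[0,[0,4.9,0],[0,0,0]],[0,[0,4.9,0],[0,0,0]]]'
python3 - <<'E'
from h import *
print(tcpL(),tool()[2]['ft_force'])
snap('wrist','wrist3'); crop('wrist3',250,130,410,250,5,'w3c'); snap('side','side3'); crop('side3',305,180,405,255,8,'s3c')
E
```

```text
t: 2.8
ee_pos: [519.3, -272.1, 59.7]
orientation: [-1.075, 1.072, -1.236]
ft_force: [-0.6, -0.5, -0.7]
width: 0.5
(array([-20.7 ,  28.27,  11.45]), -9.99, array([ 0., -0., -1.])) [-0.62642122 -0.49067479 -0.71784576]
```

View pics/w3c.png

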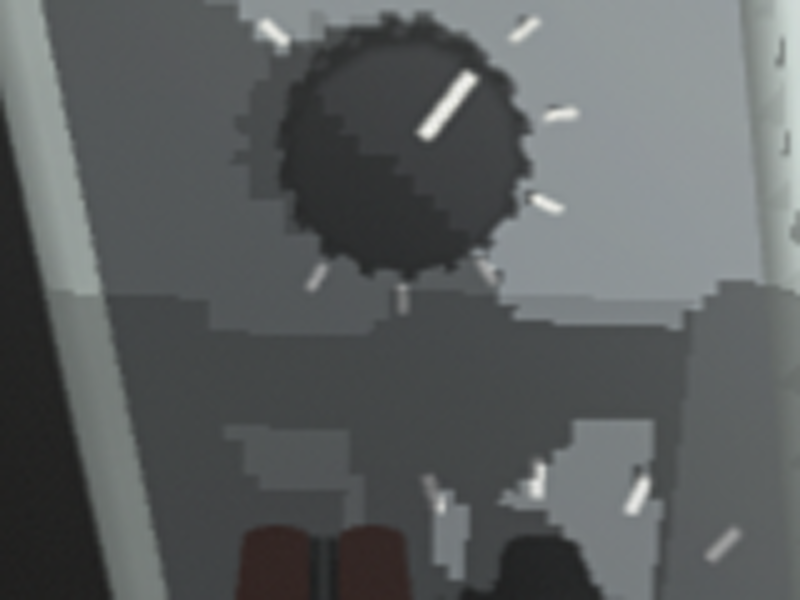

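View pics/s3c.png

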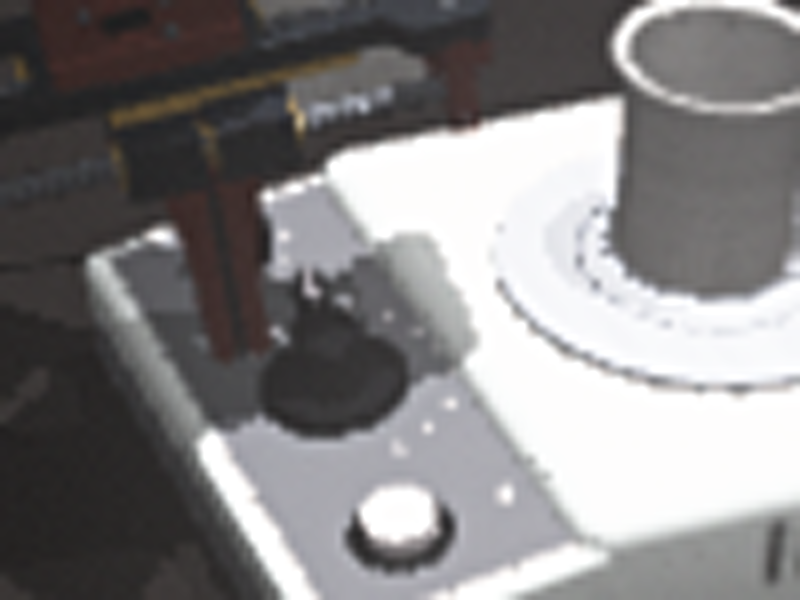

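```bash
cat >> h.py <<'E'
def plan(phis,z=11.5,gap=0,h=9.8,r=24):
    for f in phis: print(f,*[x.tolist() for x in delta(toW([*pos(f,gap,h,r),z]),toolR(f-90))])
E
python3 -c "
from h import *
plan([80,77,74,71,68,66])"
```

```text
80 [0.0, 0.04, 1.02] [-0.001, 0.001, 0.001]
77 [-0.07, 0.04, 1.15] [-0.001, 0.053, 0.001]
74 [-0.14, 0.04, 1.28] [-0.001, 0.105, 0.001]
71 [-0.2, 0.04, 1.42] [-0.001, 0.158, 0.001]
68 [-0.25, 0.04, 1.55] [-0.001, 0.21, 0.001]
66 [-0.28, 0.04, 1.65] [-0.001, 0.245, 0.001]
```

```bash
python3 -m jog '[[0,[0,0,0.5],[0,0,0]],[0,[0,0,0.9],[0,0,0]],[0,[0,0,1.02],[0,0,0]],[0,[-0.07,0,1.15],[0,0.053,0]],[0,[-0.14,0,1.28],[0,0.105,0]],[0,[-0.2,0,1.42],[0,0.158,0]],[0,[-0.2,0,1.42],[0,0.158,0]]]'
cat > look.py <<'E'
import sys
from h import *
n=sys.argv[1]
print(tcpL(),'F local',frame(q).inv().apply(tool()[2]['ft_force']).round(1))
snap('wrist','w'+n); snap('side','s'+n)
a=cv2.resize(cv2.imread(f'pics/w{n}.png')[150:250,280:400],None,fx=3.5,fy=3.5,interpolation=cv2.INTER_CUBIC)
b=cv2.resize(cv2.imread(f'pics/s{n}.png')[205:262,320:380],None,fx=6.14,fy=6.14,interpolation=cv2.INTER_CUBIC)
cv2.imwrite(f'pics/L{n}.png',np.hstack([a,b[:350]]))
E
python3 look.py a
```

```text
t: 3.6
ee_pos: [532.9, -269.5, 61.9]
orientation: [-0.99, 1.192, -1.337]
ft_force: [-0.8, 0.2, -1.1]
width: 0.4
(array([-6.64, 28.02, 11.24]), -19.04, array([ 0.,  0., -1.])) F local [-0.9  0.3 -1. ]
```

View pics/La.png

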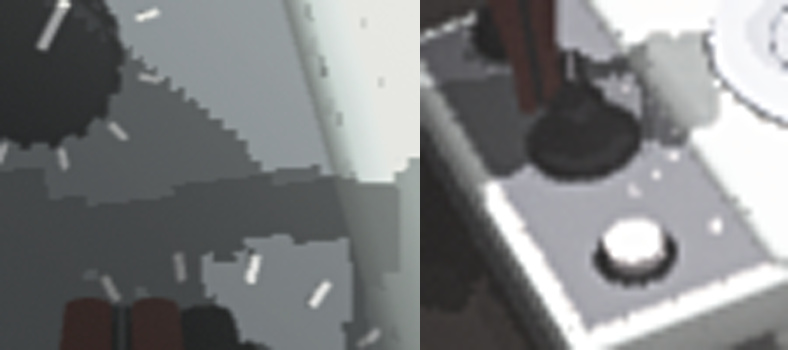

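```bash
python3 -c "
from h import *
plan([68,66,64])"
python3 -m jog '[[0,[-0.05,0,0.13],[0,0.052,0]],[0,[-0.08,0,0.23],[0,0.087,0]],[0,[-0.08,0,0.23],[0,0.087,0]],[0,[-0.08,0,0.23],[0,0.087,0]]]';python3 look.py b
```

```text
68 [-0.05, -0.03, 0.18] [-0.0, 0.054, 0.0]
66 [-0.09, -0.03, 0.27] [-0.0, 0.088, -0.0]
64 [-0.13, -0.03, 0.35] [-0.0, 0.123, -0.0]
t: 4.1
ee_pos: [535.6, -269.3, 62.5]
orientation: [-0.94, 1.254, -1.392]
ft_force: [0.5, 0.1, 0.4]
width: 0.4
(array([-3.89, 27.67, 11.32]), -23.91, array([ 0.001, -0.001, -1.   ])) F local [ 0.6 -0.1  0.3]
```

View pics/Lb.png

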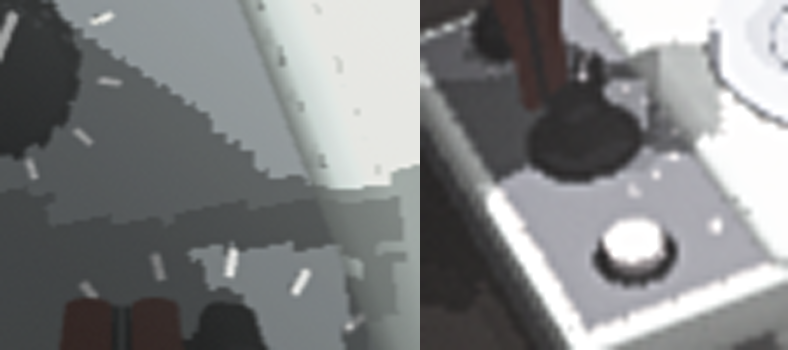

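```bash
python3 -c "
from h import *
plan([62,59,56,53,50,48,46])"
```

```text
62 [-0.13, -0.02, 0.19] [-0.001, 0.071, 0.0]
59 [-0.19, -0.02, 0.32] [-0.001, 0.123, 0.0]
56 [-0.25, -0.02, 0.45] [-0.001, 0.176, 0.0]
53 [-0.3, -0.02, 0.59] [-0.001, 0.228, 0.0]
50 [-0.34, -0.02, 0.73] [-0.001, 0.28, 0.0]
48 [-0.37, -0.02, 0.83] [-0.001, 0.315, 0.0]
46 [-0.39, -0.02, 0.93] [-0.001, 0.35, 0.0]
```

```bash
python3 -m jog '[[0,[-0.13,0,0.19],[0,0.071,0]],[0,[-0.19,0,0.32],[0,0.123,0]],[0,[-0.25,0,0.45],[0,0.176,0]],[0,[-0.3,0,0.59],[0,0.228,0]],[0,[-0.34,0,0.73],[0,0.28,0]],[0,[-0.37,0,0.83],[0,0.315,0]],[0,[-0.39,0,0.93],[0,0.35,0]],[0,[-0.39,0,0.93],[0,0.35,0]]]';python3 look.py c
```

```text
t: 5.0
ee_pos: [545.3, -267.4, 64.1]
orientation: [-0.714, 1.512, -1.604]
ft_force: [-0.8, -0.5, 0.3]
width: 0.6
(array([ 6.07, 27.52, 11.26]), -44.03, array([ 0.001, -0.   , -1.   ])) F local [-0.8 -0.3  0.4]
```

View pics/Lc.png

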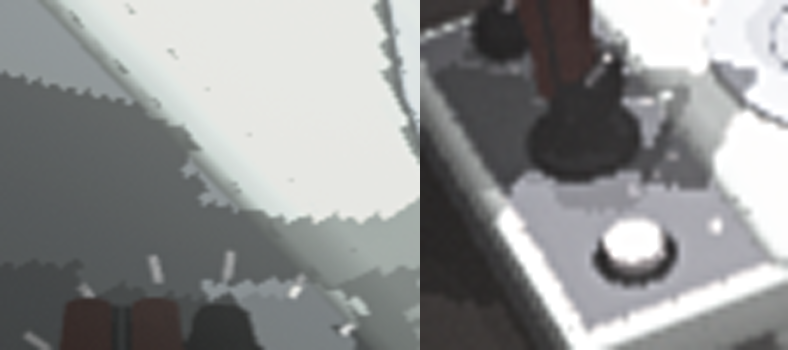

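```bash
python3 -c "
from h import *
plan([42,39,36,33,30,28,26])"
```

```text
42 [-0.1, -0.02, 0.17] [-0.001, 0.07, -0.0]
39 [-0.16, -0.02, 0.3] [-0.001, 0.123, -0.0]
36 [-0.22, -0.02, 0.44] [-0.001, 0.175, -0.0]
33 [-0.27, -0.02, 0.58] [-0.001, 0.227, -0.0]
30 [-0.32, -0.02, 0.72] [-0.001, 0.28, -0.0]
28 [-0.34, -0.02, 0.82] [-0.001, 0.315, -0.0]
26 [-0.36, -0.02, 0.91] [-0.001, 0.349, -0.0]
```

```bash
python3 -m jog '[[0,[-0.1,0,0.17],[0,0.07,0]],[0,[-0.16,0,0.3],[0,0.123,0]],[0,[-0.22,0,0.44],[0,0.175,0]],[0,[-0.27,0,0.58],[0,0.227,0]],[0,[-0.32,0,0.72],[0,0.28,0]],[0,[-0.34,0,0.82],[0,0.315,0]],[0,[-0.36,0,0.91],[0,0.35,0]],[0,[-0.36,0,0.91],[0,0.35,0]]]';python3 look.py d
```

```text
t: 5.9
ee_pos: [554.7, -269.2, 65.7]
orientation: [-0.447, 1.756, -1.797]
ft_force: [-0.4, -0.1, -0.2]
width: 0.5
(array([15.08, 23.78, 11.28]), -64.07, array([ 0.001, -0.   , -1.   ])) F local [-0.4  0.  -0.1]
```

View pics/Ld.png

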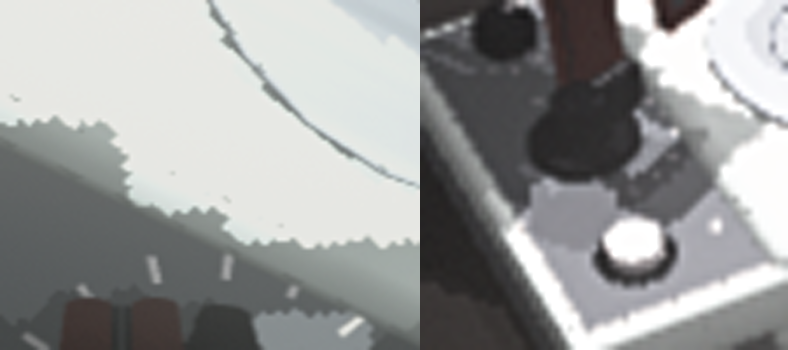

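```bash
python3 -c "
from h import *
plan([22,19,16,13,10,8,6])"; python3 -c "
import cv2
cv2.imwrite('pics/sdz.png',cv2.resize(cv2.imread('pics/sd.png')[110:270,290:460],None,fx=3.7,fy=3.7))"
```

```text
22 [-0.11, -0.02, 0.18] [-0.0, 0.069, -0.0]
19 [-0.17, -0.02, 0.31] [-0.0, 0.122, -0.0]
16 [-0.23, -0.02, 0.45] [-0.0, 0.174, -0.0]
13 [-0.28, -0.02, 0.58] [-0.0, 0.226, -0.0]
10 [-0.32, -0.02, 0.73] [-0.0, 0.279, -0.0]
8 [-0.35, -0.02, 0.82] [-0.0, 0.314, -0.0]
6 [-0.37, -0.02, 0.92] [-0.0, 0.349, -0.0]
```

View pics/sdz.png

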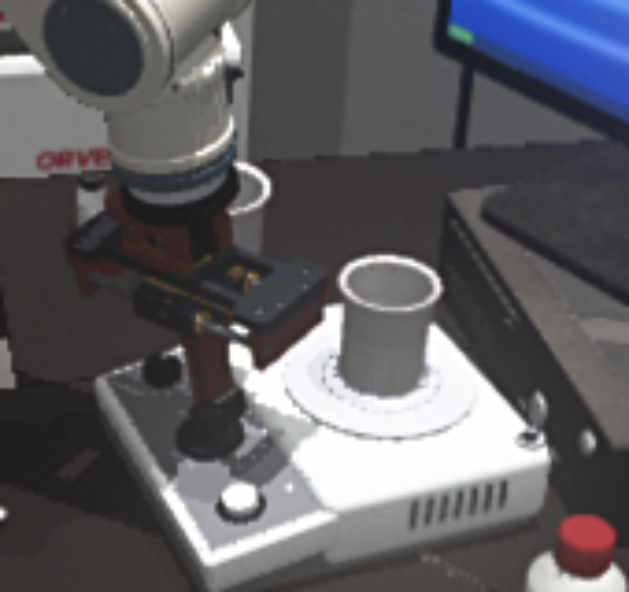

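```bash
python3 -m jog '[[0,[-0.11,0,0.18],[0,0.07,0]],[0,[-0.17,0,0.31],[0,0.122,0]],[0,[-0.23,0,0.45],[0,0.174,0]],[0,[-0.28,0,0.58],[0,0.226,0]],[0,[-0.32,0,0.73],[0,0.28,0]],[0,[-0.35,0,0.82],[0,0.315,0]],[0,[-0.37,0,0.91],[0,0.35,0]],[0,[-0.37,0,0.91],[0,0.35,0]]]';python3 look.py e
```

```text
t: 6.8
ee_pos: [563.1, -274.1, 67.0]
orientation: [-0.136, 1.984, -1.966]
ft_force: [0.8, -0.9, -0.7]
width: 0.3
(array([22.32, 17.24, 11.27]), -84.12, array([ 0., -0., -1.])) F local [ 0.4 -1.  -0.8]
```

View pics/Le.png

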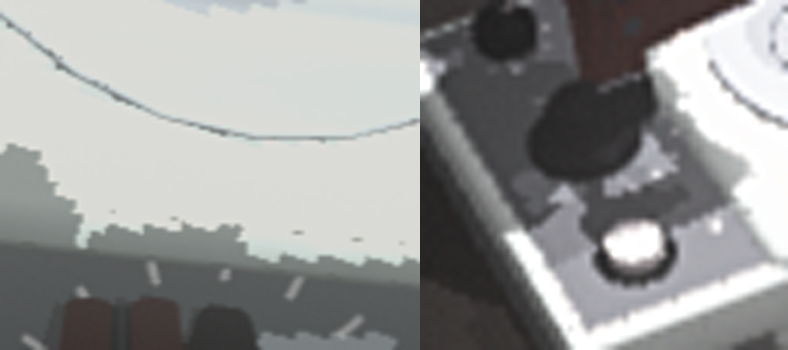

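```bash
python3 -m jog '[[0,[0,0,-0.5],[0,0,0]],[0,[0,0,-1],[0,0,0]],[0,[0,-3,-1],[0,0,0]],[0,[0,-7,-1],[0,0,0]],[0,[0,-7,-1],[0,0,0]]]'
python3 - <<'E'
from h import *
print(tcpL())
for z in (110,40,15): print(z,delta(toW([-8,-72,z]),toolR(-90)))
E
```

```text
t: 7.4
ee_pos: [550.0, -268.1, 140.3]
orientation: [-0.13, 1.977, -1.968]
ft_force: [-0.4, -1.4, 0.8]
width: 0.4
(array([23.7 , 25.81, 85.49]), -84.1, array([ 0.006, -0.005, -1.   ]))
110 (array([ 4.15, -2.42,  9.42]), array([-0.005,  0.103, -0.005]))
40 (array([4.18, 4.58, 9.38]), array([-0.005,  0.103, -0.005]))
15 (array([4.2 , 7.08, 9.36]), array([-0.005,  0.103, -0.005]))
```

```bash
python3 -m jog '[[0,[4,-1.5,2.5],[0,0.1,0]],[0,[8,-2.5,5],[0,0.1,0]],[0,[8,-2.5,5],[0,0.1,0]],[0,[8,-2.5,5],[0,0.1,0]]]'
python3 - <<'E'
from h import *
print(tcpL())
im=snap('wrist','wf'); crop('wf',200,80,440,250,3.3,'wfc')
Rf=frame(q)
b=cv2.imread('pics/wf.png')
for z in (110,40,15): print(z,delta(toW([-8,-72,z]),toolR(-90)))
print(w2px(im,toW([[0,0,0],[32,0,26],[29,0,26],[-8,-72,9.5]])).round(1))
E
```

```text
t: 7.8
ee_pos: [483.3, -340.2, 146.9]
orientation: [-0.036, 2.048, -2.011]
ft_force: [-0.2, 1.0, 0.5]
width: 0.5
(array([-54.13, -30.74, 105.93]), -90.01, array([ 0., -0., -1.]))
110 (array([-4.54, -0.43,  4.19]), array([ 0.   ,  0.001, -0.   ]))
40 (array([-4.54,  6.57,  4.2 ]), array([ 0.   ,  0.001, -0.   ]))
15 (array([-4.54,  9.07,  4.2 ]), array([ 0.   ,  0.001, -0.   ]))
[[278.6 142.2]
 [273.6 102.9]
 [273.7 107. ]
 [362.4 152.8]]
```

View pics/wfc.png

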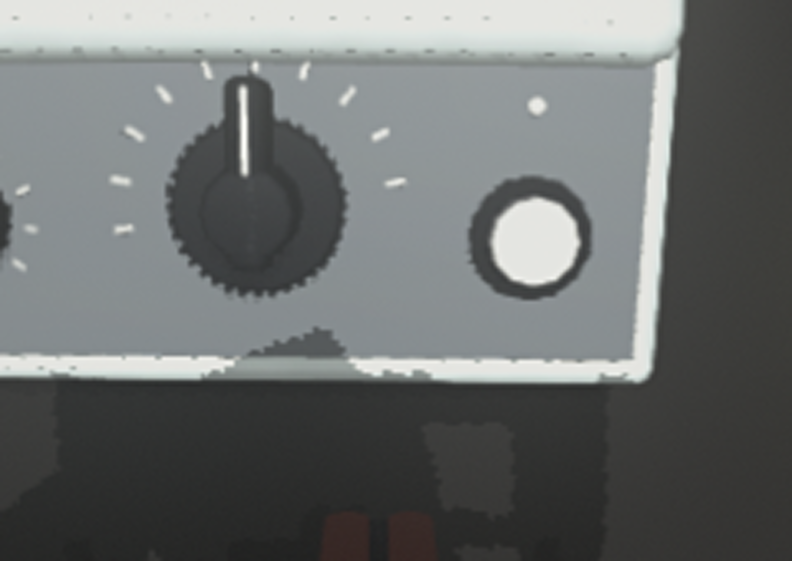

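The fourth click is confirmed: the nose points straight uphill, at the sixth tick (254,68 in the crop). The key's centre (362,153) matches the prediction, so I'll do the timer key next.

```bash
python3 -m jog '[[0,[-3,1,3],[0,0,0]],[0,[-4.54,4,4.2],[0,0,0]],[0,[-4.54,8,4.2],[0,0,0]],[0,[-4.54,8.6,4.2],[0,0,0]],[0,[-4.54,8.6,4.2],[0,0,0]],[0,[-4.54,8.6,4.2],[0,0,0]]]'
python3 - <<'E'
from h import *
print(tcpL()); 
snap('wrist','wg'); snap('side','sg'); crop('sg',315,200,395,260,9,'sgc')
E
```

```text
t: 8.45
ee_pos: [551.7, -368.0, 71.6]
orientation: [-0.038, 2.045, -2.009]
ft_force: [0.9, -0.2, 1.0]
width: 0.2
(array([ -7.06, -72.2 ,  21.16]), -89.84, array([ 0.001, -0.001, -1.   ]))
```

View pics/sgc.png

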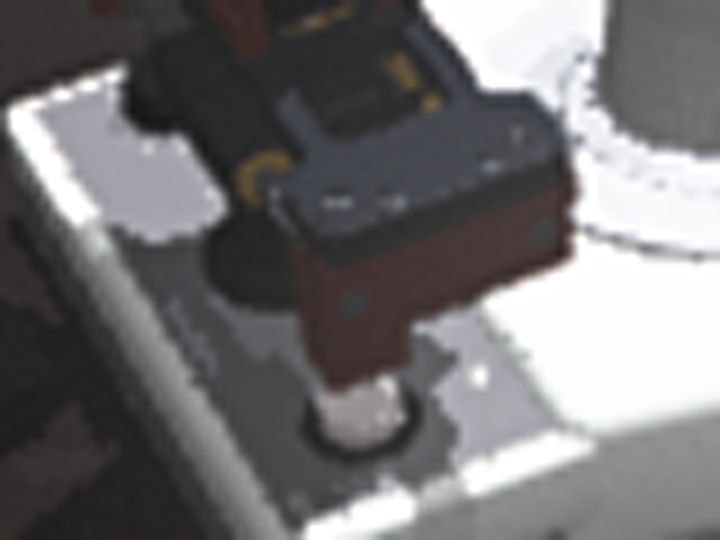

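```bash
f(){ python3 -c "
from h import *
print(tcpL(),'F',frame(q).inv().apply(tool()[2]['ft_force']).round(1))"; }
python3 -m jog '[[0,[0,0.6,0],[0,0,0]],[0,[0,1.0,0],[0,0,0]],[0,[0,1.3,0],[0,0,0]],[0,[0,1.3,0],[0,0,0]],[0,[0,1.3,0],[0,0,0]]]'>/dev/null;f
python3 -m jog '[[0,[0,0.15,0],[0,0,0]],[0,[0,0.15,0],[0,0,0]]]'>/dev/null;f
python3 -m jog '[[0,[0,0.1,0],[0,0,0]],[0,[0,0.1,0],[0,0,0]],[0,[0,0.1,0],[0,0,0]]]'>/dev/null;f
```

```text
(array([ -7.62, -72.8 ,   7.51]), -89.9, array([ 0.001, -0.001, -1.   ])) F [ 0.2 -0.2  2.6]
(array([ -7.6 , -72.78,   5.98]), -89.89, array([ 0.001, -0.001, -1.   ])) F [-0.  -0.3  4.6]
(array([ -7.57, -72.82,   5.74]), -89.88, array([ 0.001, -0.001, -1.   ])) F [-2.7  2.1 12.8]
```

The key bottomed out: the tip stopped at 5.74 mm and the force rose to 12.8 N. Next I'll retract and check.

```bash
python3 -m jog '[[0,[0,-0.5,0],[0,0,0]],[0,[0,-2,0],[0,0,0]],[0,[0,-6,0],[0,0,0]],[0,[2,-10,-2],[0,0,0]],[0,[5,-10.5,-4],[0,0,0]],[0,[5,-10.5,-4],[0,0,0]],[0,[5,-10.5,-4],[0,0,0]]]'
python3 - <<'E'
from h import *
print(tcpL())
im=snap('wrist','wh'); snap('side','sh')
a=cv2.resize(cv2.imread('pics/wh.png')[60:250,150:440],None,fx=2.7,fy=2.7,interpolation=cv2.INTER_CUBIC)
cv2.imwrite('pics/whc.png',a)
print(w2px(im,toW([[29,0,26],[-8,-72,9.5],[-8,-72,5.5]])).round(1))
E
```

```text
t: 10.25
ee_pos: [479.1, -342.9, 150.7]
orientation: [-0.036, 2.046, -2.01]
ft_force: [0.3, -0.1, -0.9]
width: 0.4
(array([-58.02, -32.52, 110.53]), -89.92, array([ 0.001, -0.001, -1.   ]))
[[272.1 102. ]
 [359.7 147.8]
 [359.  147.3]]
```

View pics/whc.png

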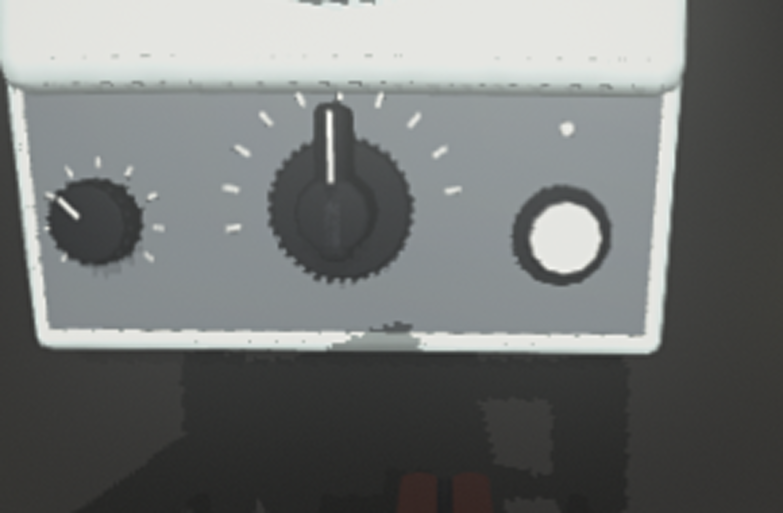

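View pics/sh.png

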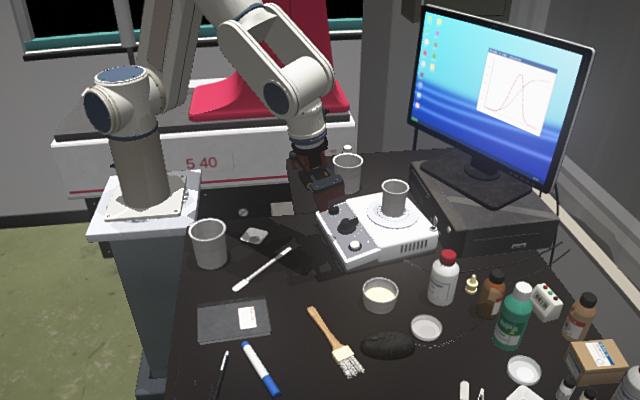

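The dial nose is at uphill (330,110), the key (566,237) looks the same as before the press, and the heat dial (95,222), beaker and bench items are unmoved. The arm is clear, so I'm handing in.

```bash
python3 -c "
from workcell import ctrl
print(ctrl.close_job())"
```

```text
the job is handed in; nothing more can be done
None
```

I turned the speed up by exactly four clicks, pressed the timer key all the way down and let it spring back, then handed the job in at about 10 s of the 67 s allowed.

- **Speed dial:** It stood at the second-slowest click (80° left). I pushed the side of the pointer with the closed fingertips one click at a time, checking a picture after each. The last wrist picture shows the nose straight uphill at the sixth tick, four clicks on from the second.
- **Timer key:** The force was about 4.6 N near the bottom of its travel. It then rose to 12.8 N as the tip stopped 5.7 mm above the panel (5.5 mm is the nominal bottom), so the key was fully down. After I lifted off, it looked the same as before the press.
- **Everything else:** In the last pictures the heat dial mark, the beaker and the bench items look as they were at the start, and the arm touches nothing.

One check disagreed: my first fit to the tick marks put the panel about 3 mm lower than the depth reading. I used a height in between, and the contacts bore it out.

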